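# Load a six-sided sample holder into a UV curing unit

### The arm

A 6-joint arm with a two-finger parallel gripper is mounted at the origin on the work surface. World frame = base frame: x ahead of the robot, y to its left, z up, the work surface at z = 0. Lengths are in m, angles in degrees, forces in N, time in s.
With the tool pointing down it reaches from about 0.275 to 0.75 m from the base axis. Payload 10.2 kg.
Tool frame: the origin (TCP) lies midway between the tips of the shut fingers; the grasp point (between the pads) lies 19 mm behind it; z points along the fingers, y is the direction in which the jaws open and shut (so a half turn about z gives the same grasp; the last joint's range is limited). The gripper opens to 85 mm and grips with 20 to 120 N. Pads are 22 mm wide; open, the fingers measure 114 mm over their backs; the gripper's body (76 mm by 85 mm) begins 54 mm behind the grasp point. The pads swing forward as they close: fully open they stand 13 mm farther back than shut.
Start: joints at [-84.649, 17.928, 85.812, -0, 76.261, -12.8], TCP at [0.164, -0.499, 0.231] pointing down, gripper open.
Joint ranges: [-168.41, 168.41], [-55.51, 124.54], [10.69, 146.95], [-70.63, 250.63], [1, 178], [-165.06, 165.06]. Speed limits (degrees/s): [136.94, 136.94, 172.46, 180, 180, 180].

### API

Orientations are given as a 3x3 rotation matrix whose columns are the frame's x, y, z axes.
In Python, from bench import robot gives the robot as it stands.
- The arm moves only by the shell command python3 -m jog 'ROWS' [FORCE]. ROWS is JSON, a list of rows, each an object with "rot": the turn, a rotation vector about the tool's x, y, z in rad, a list of three; "linear": the shift along the tool's x, y, z in m, a list of three; "grip": the opening in per cent of the stroke, from 0 (shut) to 100 (fully open). In form: [{"rot": [wx, wy, wz], "linear": [dx, dy, dz], "grip": grip}, ...]. A call has 1 to 20 rows; each row is the pose to reach, as a shift and turn from the pose commanded when the call began, along the tool's axes at that moment; what a row does not reach only later rows make up. A row lasts 1/10 s, in which the tool goes at most 50 mm and 8.59 degrees, less where a joint would pass 70% of its speed; a pose out of reach is approached as far as the arm can. A call with a gripper value outside its range is refused whole. The fingers move at their own pace and stop on an object; FORCE is the grip in N (left out, the last holds). Time passes only in rows, so rows that repeat a pose let the fingers close. It gives the time, the measured TCP pose, the force and the opening at its end, in the units of the state.
- robot.get_obs(): the state, without advancing time (a new reading comes with each control period).
- robot.capture(name): name is "scene" or "side" or "wrist"; returns a dict with "frame" (384x512x3 uint8, red, green, blue), "depth" (384x512 float32, m along the optical axis (not along the pixel's ray), 0 where there is no reading), "vfov" (degrees; the focal length in pixels is half the picture's height over the tangent of half this angle, whatever the lens; pixels are square), "cx", "cy" (the principal point, pixels), "world_from_camera" (4x4, takes a point from camera to world coordinates). Camera axes: x right, y down, z forward; pixel columns grow to the right and rows downward; lengths in m; the calibration is good to about 2 mm. A picture is of the moment at which its call begins.
- robot.hand_in(): hands the job in, once; it reports no verdict.
Trained networks look in a picture, given as the dict that the camera call returned (one of the last four; its "shot" number tells which), for a name from the list of things; names that differ only in an ending like _2 or _b are one class to them, and where a whole thing is asked for, a point or a joint stands for the part that bears it (a point fixed in the world has none). Each returns a list of dicts, best first, with "confidence" (0 to 1); they miss things now and then, are a little off and sometimes report something else, mostly with a low value. They report only what shows in the picture. A call takes as long as a camera call. They do not tell look-alikes from the thing itself.
- robot.recognise(name, picture): "at" ([column, row] in pixels, amid what is visible of it).
- robot.regions_of(name, picture): "mask" (384x512 bool, what is visible of it) and "at" ([column, row] in pixels, amid what is visible of it).
The state is a dict: "time": time; "qpos": joint angles; "joint_vel": joint speeds; "joint_efforts": joint torques, N m; "tcp_pos": TCP position; "eef_rot": TCP orientation; "wrist_force": force on the tool from outside, world axes, zero at the start; "ft_torque": the same for the moment, N m; "finger_gap": finger opening in m.
Only numpy, scipy, OpenCV 4.12 (cv2) and the standard library are available. Lean on these libraries where they do the work, as an engineer would, in place of code of your own. Each camera call takes 0.05 s, during which the arm holds its last target. There are 200 camera calls.

### The job

Load the UV curing unit on the left of the glovebox bench: turn the six-sided sample holder over, flat by flat, until its blue-taped face is on top, lay it in the black-edged bay of the drawn-out tray, then push the tray fully home so that its front panel closes square against the unit. The tray rides on a single short centre guide and binds if it is pushed off to one side. Leave everything else on the bench where it is.

Things in the scene. Friction and masses are not known exactly. Their poses are not given: they have to be found in the camera images.
- uv_unit: Fixed white UV curing unit (mm). Origin at table height under the middle of the mouth, in the front face that the tray's panel closes on; +x = push direction, into the unit; centre line y = 0. Mouth 180 wide, 78 high. Entrance tunnel x 0 to 75, 220 wide, 88 high outside; lamp house x 70 to 260, 240 wide, 190 high. In front a flat bed to x = -315: 190 wide, top at z = 8, and a 14 wide centre rail.
- tray_handle (a point): Middle of the tray's pull bar: round, dark, 10 mm thick, 130 mm long across the push direction, 53 mm above the table, on two posts 100 mm apart. It stands 44 mm in front of the panel's rear face, 36 mm from the panel's front. Axes as the tray: +x = push direction.
- tray_bay (a point): Middle of the floor of the tray's bay, 26 mm above the table: 110 mm (tray x, push direction) by 70 mm clear, edged with black ribs 4 mm thick and 4 mm high; 139 mm beyond the handle bar. Axes as the tray: x push direction, z up.
- tray_panel (a point): Middle of the rear face of the tray's front panel (200 wide, 8 thick, its top 78 mm above the table), 41 mm above the tray's origin, axes as the tray. Its x in the unit's frame is 0 when the tray is fully home (panel on the unit's face), negative when out; y stays about 0.
- tray: Sliding tray, 190 long, 146 wide, 600 g, on slippery skids, 200 to 240 mm out at the start. Only a 30 mm shoe below the pull bar, with 0.75 mm play a side on the rail, guides it (side guides in the unit meet the tail late): pushed on the centre line it runs with 2 to 4 N; 40 mm off it cocks and locks. Origin under the middle of the panel's rear face, at the skids' underside; +x = push direction.
- hex_holder (a point): Centre of the six-sided aluminium sample holder: hexagonal prism, 36 mm across flats, 41.6 across corners, flats 20.8 wide, 56 mm long, plane end faces. x = its long axis; +z = outward normal of the blue-taped face (z up: marked face on top). Lying on a flat, the centre is 18 mm above the support.
- hexbar: The same holder as a body, same centre; 120 to 240 g, two chips on each flat. The blue tape is folded 4 mm over both long edges of the marked face; a blue patch on each end face points to it. It starts on the mat, lying on another flat, the marked face two flats (120 degrees) from the top, long axis in any direction. (This entry's own axes are not those of the mark.)
- box_a_mid (a point): Bystander: middle of a small clear sample box with amber membrane, 50 x 50 x 22 mm, on the mat.
- box_b_mid (a point): Bystander: middle of a small clear sample box with dark membrane, 50 x 50 x 22 mm, on the mat.
- dish_mid (a point): Bystander: middle of a clear covered dish, 64 mm across, 16 mm high, on the mat.
- vial_mid (a point): Bystander: middle of an amber vial with black cap, 28 mm across, 45 mm high, upright on the mat.
- jar_mid (a point): Bystander: middle of a glass jar with blue cap, 48 mm across, 68 mm high, standing beside the loading bed on its far side.
- tweezers_mid (a point): Bystander: middle of a pair of black-handled tweezers, 140 x 14 x 6 mm, lying along the loading bed on the robot's side.
- mat: Fixed dark mat 290 x 290 mm, 3 mm thick; origin in the middle of its underside. The holder and four bystanders stand on it, the holder near its middle.
Mind the look-alikes: they are no part of the job. Several things look just like the hexbar: the one meant starts farthest to the robot's right.

How it is judged (in metres and radians):
On the way:
1. the holder lies released in the bay of the drawn-out tray with its blue-taped face on top (x of hex_holder in the frame of tray_bay between -0.035 and 0.035 m and y of hex_holder in the frame of tray_bay between -0.025 and 0.025 m and z of hex_holder in the frame of tray_bay between 0.012 and 0.0215 m and angle between hex_holder's own z axis and vertical below 0.12 rad and contact force between the fingers and hexbar below 0.05 N and linear speed of hexbar below 0.03 m/s and x of tray_panel in the frame of uv_unit below -0.1 m), for 0.2 s.
At the end, for the whole second after the job is handed in: Tray fully home: panel within 4 mm of the unit's front face, square within 0.04 rad. Holder lying on a flat in the bay, its centre within 35 mm (tray x) and 25 mm (tray y) of the bay's middle, blue-taped face up within 0.12 rad. Both at rest (x of tray_panel in the frame of uv_unit above -0.004 m and angle between the x axis of tray_panel and the x axis of uv_unit, either way round below 0.04 rad and x of hex_holder in the frame of tray_bay between -0.035 and 0.035 m and y of hex_holder in the frame of tray_bay between -0.025 and 0.025 m and z of hex_holder in the frame of tray_bay between 0.012 and 0.0215 m and angle between hex_holder's own z axis and vertical below 0.12 rad and linear speed of each of hexbar, tray below 0.02 m/s); the robot touches nothing.
It fails at once if a bystander is moved by more than 25 mm (distance of any of box_a_mid, box_b_mid, dish_mid, vial_mid, jar_mid, tweezers_mid from where it was at the start of the episode above 0.025 m).
It also fails if it takes over 67 s, if anything falls off the work surface, if the arm or the gripper's body presses on something with over 40 N, if the wrist force passes 120 N, or if a joint passes its speed limit or range.

## Working session

There is one attempt and no reset: what is moved stays moved. The work goes in short steps, Python scripts to look and compute and a shell command to move; the robot and the scene stay as the last step left them, time stands still between calls to the robot, and variables do not carry over. Pictures are saved under pics/ and viewed, about 8 in all and at most 12, crops included, and the job is handed in when it is done.

```bash
mkdir -p pics; ls; cat > h.py <<'E'
import numpy as np, cv2
from bench import robot
def px2w(p,c,r,d=None):
    f=p["frame"].shape[0]/2/np.tan(np.radians(p["vfov"])/2)
    if d is None: d=p["depth"][int(round(r)),int(round(c))]
    T=np.array(p["world_from_camera"]); return T[:3,:3]@np.array([(c-p["cx"])/f*d,(r-p["cy"])/f*d,d])+T[:3,3]
def cloud(p):
    f=p["frame"].shape[0]/2/np.tan(np.radians(p["vfov"])/2); d=p["depth"]
    r,c=np.mgrid[:d.shape[0],:d.shape[1]]
    P=np.stack([(c-p["cx"])/f*d,(r-p["cy"])/f*d,d],-1); T=np.array(p["world_from_camera"])
    return P@T[:3,:3].T+T[:3,3]
def w2px(p,X):
    f=p["frame"].shape[0]/2/np.tan(np.radians(p["vfov"])/2); T=np.array(p["world_from_camera"])
    q=T[:3,:3].T@(np.array(X)-T[:3,3]); return q[0]/q[2]*f+p["cx"],q[1]/q[2]*f+p["cy"]
def save(p,n,crop=None,s=1):
    im=cv2.cvtColor(p["frame"],cv2.COLOR_RGB2BGR)
    if crop: a,b,c,d=crop; im=im[b:d,a:c]
    cv2.imwrite("pics/"+n,cv2.resize(im,None,fx=s,fy=s,interpolation=cv2.INTER_CUBIC))
E
python3 - <<'E'
from h import *
np.set_printoptions(precision=4,suppress=True)
ims=[]
for n in ["scene","side"]:
    p=robot.capture(n); C=cloud(p); ims.append(p["frame"])
    print(n,p["vfov"],p["world_from_camera"])
    for k in ["hexbar","tray","uv_unit","tray_handle","tray_panel","tray_bay","box_a_mid","box_b_mid","dish_mid","vial_mid","jar_mid","tweezers_mid"]:
        for q in robot.regions_of(k,p)[:4]:
            m=q["mask"]&(p["depth"]>0)
            if m.sum(): print(k,round(q["confidence"],2),np.round(q["at"]),m.sum(),np.median(C[m],0),C[m].min(0),C[m].max(0))
o=robot.get_obs();print(o["tcp_pos"],o["eef_rot"],o["time"])
cv2.imwrite("pics/a.png",cv2.cvtColor(np.vstack(ims),cv2.COLOR_RGB2BGR)[:, :] if 0 else cv2.cvtColor(ims[0],cv2.COLOR_RGB2BGR))
cv2.imwrite("pics/b.png",cv2.cvtColor(ims[1],cv2.COLOR_RGB2BGR))
E
```

```text
pics
scene 51.595077653089724 [[-0.7007  0.5408 -0.4654  1.0203]
 [ 0.7135  0.5255 -0.4634  0.4642]
 [-0.006  -0.6568 -0.7541  0.8969]
 [ 0.      0.      0.      1.    ]]
hexbar 0.76 [306. 185.] 281 [0.3601 0.0034 0.03  ] [ 0.3178 -0.0384 -0.0038] [0.3803 0.0198 0.0411]
hexbar 0.63 [145. 221.] 304 [ 0.7675 -0.2112  0.0324] [ 0.7338 -0.2363 -0.001 ] [ 0.7925 -0.1959  0.0403]
hexbar 0.59 [202. 162.] 248 [ 0.5218 -0.2803  0.0328] [ 0.4917 -0.3198  0.0016] [ 0.5398 -0.2598  0.0426]
hexbar 0.55 [270. 136.] 214 [ 0.2838 -0.2144  0.0308] [ 0.2322 -0.2589 -0.0026] [ 0.31   -0.1874  0.0408]
tray 0.8 [296. 258.] 4923 [0.5847 0.1466 0.0265] [ 0.4806 -0.0009  0.0038] [0.6809 0.264  0.0831]
uv_unit 0.94 [402. 315.] 21177 [0.6075 0.4343 0.1888] [ 0.3    -0.0201 -0.0048] [0.6956 0.627  0.1949]
tray_handle 0.92 [294. 257.] 4871 [0.5845 0.1487 0.0264] [0.4849 0.0114 0.0046] [0.6812 0.2642 0.0831]
tray_panel 0.83 [295. 260.] 4999 [0.5835 0.148  0.0265] [ 0.4357  0.0118 -0.0023] [0.6812 0.2642 0.0831]
tray_panel 0.72 [402. 316.] 21083 [0.6079 0.4346 0.1888] [ 0.3    -0.0192 -0.004 ] [0.6956 0.627  0.19
[... 2833 characters left out ...]
797 0.0796 0.0294] [ 0.4822  0.006  -0.0003] [0.6983 0.2886 0.0825]
vial_mid 0.72 [312. 276.] 564 [ 0.6323 -0.2676  0.0254] [ 0.6061 -0.2918 -0.002 ] [ 0.6659 -0.2161  0.0316]
vial_mid 0.58 [283. 336.] 215 [ 0.5536 -0.4096  0.0471] [ 0.542  -0.4173  0.0091] [ 0.567 -0.393  0.053]
jar_mid 0.89 [318. 137.] 360 [0.7325 0.2067 0.0452] [ 0.7112  0.1929 -0.0004] [0.7815 0.3254 0.0729]
jar_mid 0.35 [219. 154.] 153 [0.4368 0.1906 0.0063] [ 0.4222  0.13   -0.0026] [0.45   0.248  0.0121]
tweezers_mid 0.41 [218. 156.] 104 [0.4371 0.1847 0.0066] [ 0.4277  0.1329 -0.    ] [0.4469 0.248  0.0121]
[ 0.1635 -0.4989  0.2313] [[ 0.9503  0.3115 -0.    ]
 [ 0.3115 -0.9503 -0.    ]
 [-0.      0.     -1.    ]] 1.3
```

View pics/a.png

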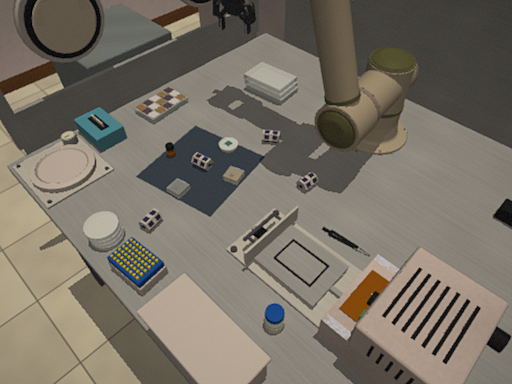

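```bash
python3 - <<'E'
import cv2,numpy as np
a=cv2.imread("pics/a.png")[130:200,155:255];b=cv2.imread("pics/b.png")[240:350,200:340]
f=lambda i:cv2.resize(i,(700,int(700*i.shape[0]/i.shape[1])),interpolation=3)
b=cv2.resize(f(b),(440,346)); a=cv2.resize(f(a),(360,252))
o=np.zeros((346,800,3),np.uint8);o[:,:440]=b;o[:252,440:]=a
cv2.imwrite("pics/c.png",o)
E
```

```text
(no output)
```

View pics/c.png

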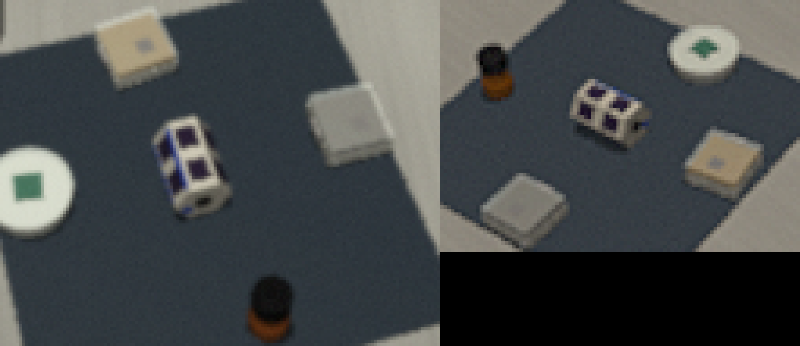

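```bash
python3 -m jog '[{"rot":[0,0,0],"linear":[0.1,-0.022,0],"grip":100},{"rot":[0,0,0],"linear":[0.2,-0.045,0],"grip":100},{"rot":[0,0,0],"linear":[0.3,-0.067,0],"grip":100},{"rot":[0,0,0],"linear":[0.399,-0.089,0],"grip":100},{"rot":[0,0,0],"linear":[0.399,-0.089,0],"grip":100},{"rot":[0,0,0],"linear":[0.399,-0.089,0],"grip":100},{"rot":[0,0,0],"linear":[0.399,-0.089,0],"grip":100},{"rot":[0,0,0],"linear":[0.399,-0.089,0],"grip":100},{"rot":[0,0,0],"linear":[0.399,-0.089,0],"grip":100},{"rot":[0,0,0],"linear":[0.399,-0.089,0],"grip":100},{"rot":[0,0,0],"linear":[0.399,-0.089,0],"grip":100}]'
python3 - <<'E'
from h import *
np.set_printoptions(precision=4,suppress=True)
p=robot.capture("wrist");C=cloud(p)
print(p["vfov"],p["world_from_camera"])
save(p,"w1.png",s=1.5)
for k in ["hexbar"]:
    for q in robot.regions_of(k,p)[:4]:
        m=q["mask"]&(p["depth"]>0); P=C[m]
        print(k,round(q["confidence"],2),np.round(q["at"]),m.sum(),np.median(P,0),P.min(0),P.max(0))
        T=P[P[:,2]>P[:,2].max()-0.006]; print(cv2.minAreaRect((T[:,:2]*1000).astype(np.float32)),cv2.minAreaRect((P[P[:,2]>.01][:,:2]*1000).astype(np.float32)))
E
```

```text
time: 2.4
tcp_pos: [0.5142, -0.2906, 0.2312]
eef_rot: [[0.95, 0.311, -0.001], [0.311, -0.95, -0.0], [-0.001, -0.0, -1.0]]
wrist_force: [-0.4, 0.1, -0.7]
finger_gap: 0.0855
61.71629643459708 [[ 0.3119 -0.9152 -0.2551  0.5787]
 [-0.9501 -0.3007 -0.0826 -0.2705]
 [-0.0011  0.2681 -0.9634  0.3729]
 [ 0.      0.      0.      1.    ]]
hexbar 0.72 [155. 318.] 770 [ 0.2916 -0.2386  0.0276] [ 0.2504 -0.2574 -0.0018] [ 0.4908 -0.2185  0.2636]
((490.8206787109375, -254.37698364257812), (0.0, 0.0), 0.0) ((382.0940856933594, -236.5357208251953), (216.97369384765625, 38.4911994934082), 0.7408338189125061)
hexbar 0.64 [254. 165.] 1941 [ 0.5165 -0.2929  0.0375] [ 0.4855 -0.3286  0.0013] [ 0.5383 -0.2626  0.0414]
((513.7750244140625, -293.26727294921875), (27.62989616394043, 55.94811248779297), 11.733591079711914) ((512.648681640625, -293.042236328125), (42.38087844848633, 56.64382553100586), 11.076668739318848)
```

View pics/w1.png

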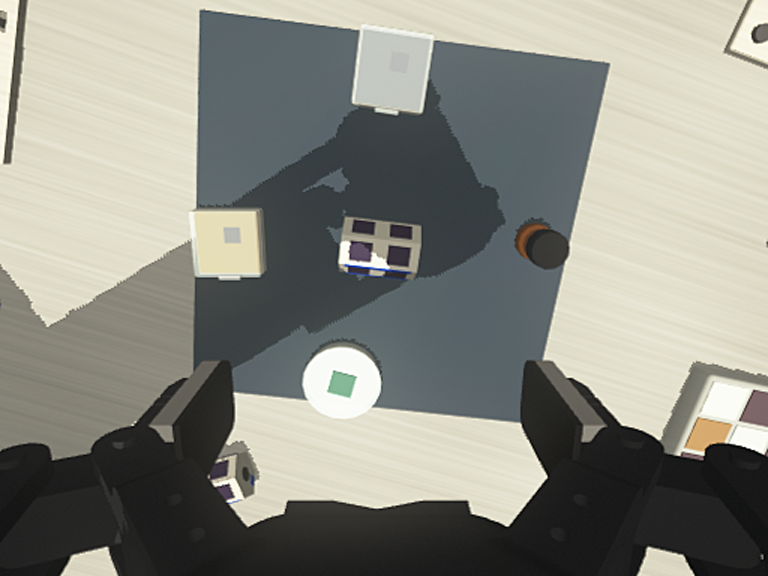

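```bash
python3 - <<'E'
from h import *
w=cv2.imread("pics/w1.png");w=cv2.resize(w,(512,384),interpolation=cv2.INTER_AREA)
a=cv2.resize(w[138:192,218:288],(560,432),interpolation=3)
p=robot.capture("side"); im=cv2.cvtColor(p["frame"],4)
b=cv2.resize(im[270:315,243:283],(240,270),interpolation=3)
o=np.zeros((432,800,3),np.uint8);o[:,:560]=a;o[:270,560:]=b;cv2.imwrite("pics/d.png",o)
E
```

```text
(no output)
```

View pics/d.png

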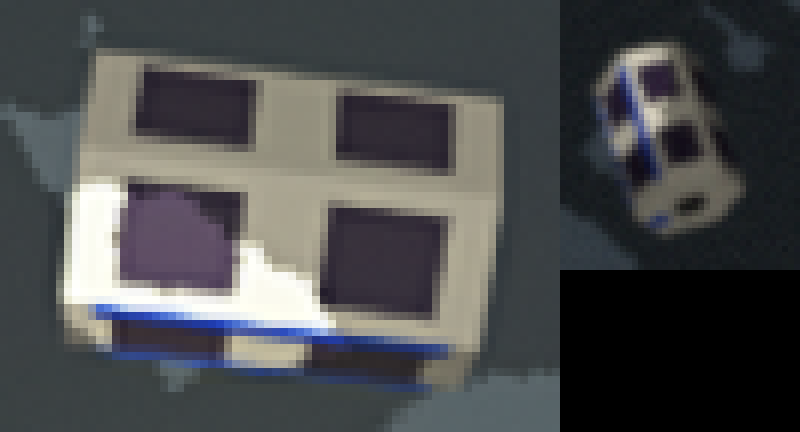

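```bash
python3 -m jog '[{"rot":[0,0.14,0],"linear":[-0.03,0,0.01],"grip":100},{"rot":[0,0.28,0],"linear":[-0.06,0,0.03],"grip":100},{"rot":[0,0.42,0],"linear":[-0.09,0,0.05],"grip":100},{"rot":[0,0.56,0],"linear":[-0.12,0,0.08],"grip":100},{"rot":[0,0.7,0],"linear":[-0.12,0,0.11],"grip":100},{"rot":[0,0.84,0],"linear":[-0.12,0,0.12],"grip":100},{"rot":[0,0.98,0],"linear":[-0.12,0,0.12],"grip":100},{"rot":[0,1.05,0],"linear":[-0.12,0,0.12],"grip":100},{"rot":[0,1.05,0],"linear":[-0.12,0,0.12],"grip":100},{"rot":[0,1.05,0],"linear":[-0.12,0,0.12],"grip":100}]'
python3 - <<'E'
from h import *
np.set_printoptions(precision=4,suppress=True)
p=robot.capture("wrist")
u,v=map(int,w2px(p,[.513,-.293,.021]));print(u,v)
save(p,"w2.png",(max(u-60,0),max(v-45,0),u+60,v+45),6)
E
```

```text
time: 3.55
tcp_pos: [0.4005, -0.328, 0.1114]
eef_rot: [[0.475, 0.31, 0.823], [0.155, -0.951, 0.269], [0.866, 0.0, -0.5]]
wrist_force: [0.0, 0.2, 0.3]
finger_gap: 0.0857
252 196
```

View pics/w2.png

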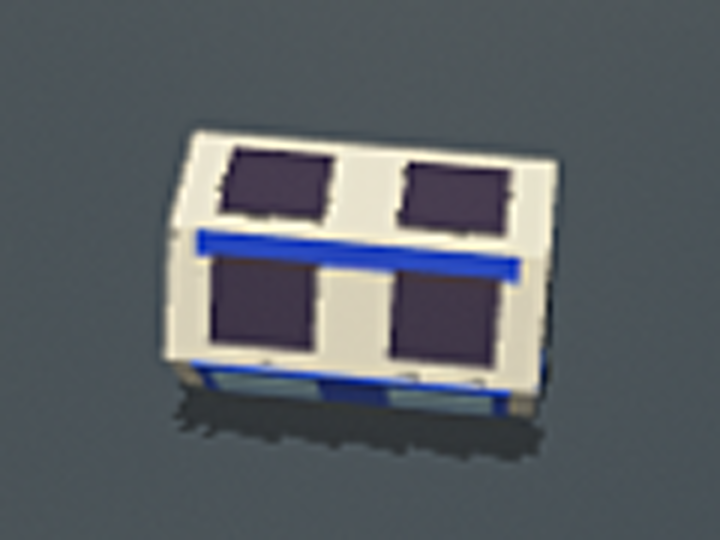

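```bash
cat >> h.py <<'E'
from scipy.spatial.transform import Rotation as Ro
def pose(center,ydir,lean,back):
    "tool y=ydir (horizontal); lean deg: tool z leans toward z x y ; back: TCP this far short of center along tool z"
    y=np.array([*ydir,0.]);y/=np.linalg.norm(y);h=np.cross([0,0,-1],y)*-1
    h=h if h[0]>0 or True else -h
    l=np.radians(lean);z=np.sin(l)*h-np.cos(l)*np.array([0,0,1.]);x=np.cross(y,z)
    R=np.stack([x,y,z],1);return R,np.array(center)-back*z
def delta(R,p,R0=None,p0=None):
    if R0 is None:
        o=robot.get_obs();R0=np.array(o["eef_rot"]);p0=np.array(o["tcp_pos"])
    return np.round(Ro.from_matrix(R0.T@R).as_rotvec(),4),np.round(R0.T@(p-p0),4)
E
python3 - <<'E'
from h import *
o=robot.get_obs();R0=np.array(o["eef_rot"]);p0=np.array(o["tcp_pos"])
for b in [.07,-.016]:
    R,p=pose([.513,-.293,.0215],[.2,-.98],30,b);print(R.round(3),p,delta(R,p))
E
```

```text
[[ 0.849  0.2    0.49 ]
 [ 0.173 -0.98   0.1  ]
 [ 0.5    0.    -0.866]] [ 0.47870686 -0.2999986   0.08212178] (array([-0.0816, -0.5233,  0.0835]), array([ 0.0156, -0.0022,  0.0864]))
[[ 0.849  0.2    0.49 ]
 [ 0.173 -0.98   0.1  ]
 [ 0.5    0.    -0.866]] [ 0.52083843 -0.29140032  0.00764359] (array([-0.0816, -0.5233,  0.0835]), array([-0.0276,  0.0027,  0.1606]))
```

```bash
python3 -m jog '[{"rot":[-0.02,-0.13,0.02],"linear":[0.01,0,0.02],"grip":100},{"rot":[-0.04,-0.26,0.04],"linear":[0.016,0,0.05],"grip":100},{"rot":[-0.06,-0.39,0.06],"linear":[0.016,-0.002,0.08],"grip":100},{"rot":[-0.0816,-0.5233,0.0835],"linear":[0.0156,-0.0022,0.0864],"grip":100},{"rot":[-0.0816,-0.5233,0.0835],"linear":[0.0156,-0.0022,0.0864],"grip":100},{"rot":[-0.0816,-0.5233,0.0835],"linear":[0.005,-0.001,0.105],"grip":100},{"rot":[-0.0816,-0.5233,0.0835],"linear":[-0.0065,0,0.1245],"grip":100},{"rot":[-0.0816,-0.5233,0.0835],"linear":[-0.017,0.0015,0.1425],"grip":100},{"rot":[-0.0816,-0.5233,0.0835],"linear":[-0.0276,0.0027,0.1606],"grip":100},{"rot":[-0.0816,-0.5233,0.0835],"linear":[-0.0276,0.0027,0.1606],"grip":100},{"rot":[-0.0816,-0.5233,0.0835],"linear":[-0.0276,0.0027,0.1606],"grip":100}]'
python3 - <<'E'
from h import *
p=robot.capture("wrist");save(p,"w3.png",(120,100,400,384),2)
E
```

```text
time: 4.7
tcp_pos: [0.5208, -0.2912, 0.0082]
eef_rot: [[0.847, 0.2, 0.492], [0.173, -0.98, 0.101], [0.503, -0.001, -0.864]]
wrist_force: [0.2, -1.1, -0.7]
finger_gap: 0.0854
```

View pics/w3.png

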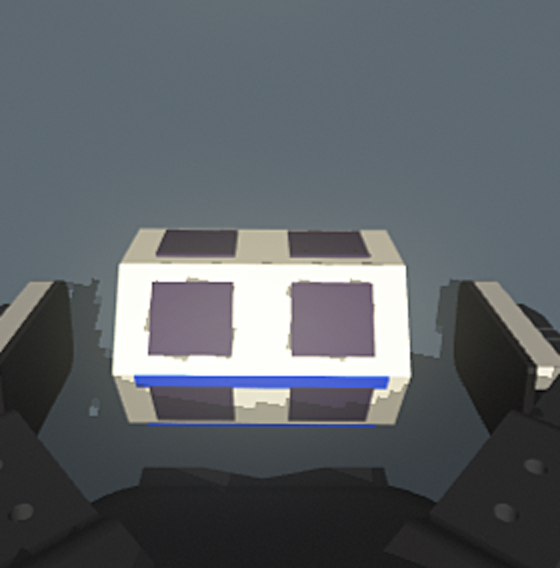

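Pads stand square at both end faces of the holder (crop columns ~70 and ~460, holder 115–408). Closing.

```bash
python3 -m jog '[{"rot":[0,0,0],"linear":[0,0,0],"grip":50},{"rot":[0,0,0],"linear":[0,0,0],"grip":40},{"rot":[0,0,0],"linear":[0,0,0],"grip":40},{"rot":[0,0,0],"linear":[0,0,0],"grip":40},{"rot":[0,0,0],"linear":[0,0,0],"grip":40},{"rot":[0,0,0],"linear":[0,0,0],"grip":40},{"rot":[0,0,0],"linear":[0,0,0],"grip":40},{"rot":[0,0,0],"linear":[0,0,0],"grip":40}]' 60
python3 - <<'E'
from h import *
o=robot.get_obs();R0=np.array(o["eef_rot"]);p0=np.array(o["tcp_pos"])
c=p0-0.016*R0[:,2];print(c)
for dz,b in [(.05,-.016),(.0025,-.016)]:
    R,p=pose([.513,-.293,.0215+dz],[.2,-.98],-30,b);print(p,delta(R,p))
R,p=pose([.513,-.293,.0715],[.2,-.98],30,-.016);print(p,delta(R,p))
E
```

```text
time: 5.55
tcp_pos: [0.5212, -0.2915, 0.0085]
eef_rot: [[0.847, 0.2, 0.493], [0.173, -0.98, 0.101], [0.503, -0.0, -0.864]]
wrist_force: [-3.3, -0.6, 7.2]
finger_gap: 0.0549
[ 0.51330408 -0.29307327  0.02235133]
[ 0.50516157 -0.29459968  0.05764359] (array([-1.0000e-04, -1.0506e+00, -2.0000e-04]), array([ 0.0106, -0.0001, -0.0507]))
[ 0.50516157 -0.29459968  0.01014359] (array([-1.0000e-04, -1.0506e+00, -2.0000e-04]), array([-0.0133, -0.0001, -0.0096]))
[ 0.52083843 -0.29140032  0.05764359] (array([ 0.    , -0.0034, -0.0002]), array([ 0.0244, -0.0001, -0.0426]))
```

```bash
python3 -m jog '[{"rot":[0,0,0],"linear":[0.012,0,-0.021],"grip":40},{"rot":[0,0,0],"linear":[0.0244,0,-0.0426],"grip":40},{"rot":[0,-0.14,0],"linear":[0.0244,0,-0.0426],"grip":40},{"rot":[0,-0.28,0],"linear":[0.0238,0,-0.0448],"grip":40},{"rot":[0,-0.42,0],"linear":[0.022,0,-0.047],"grip":40},{"rot":[0,-0.56,0],"linear":[0.02,0,-0.049],"grip":40},{"rot":[0,-0.7,0],"linear":[0.018,0,-0.05],"grip":40},{"rot":[0,-0.84,0],"linear":[0.016,0,-0.051],"grip":40},{"rot":[0,-0.98,0],"linear":[0.013,0,-0.051],"grip":40},{"rot":[0,-1.047,0],"linear":[0.0106,0,-0.0507],"grip":40},{"rot":[0,-1.047,0],"linear":[0.0106,0,-0.0507],"grip":40},{"rot":[0,-1.047,0],"linear":[0.0106,0,-0.0507],"grip":40},{"rot":[0,-1.047,0],"linear":[0.002,0,-0.035],"grip":40},{"rot":[0,-1.047,0],"linear":[-0.005,0,-0.024],"grip":40},{"rot":[0,-1.047,0],"linear":[-0.01,0,-0.016],"grip":40},{"rot":[0,-1.047,0],"linear":[-0.0125,0,-0.011],"grip":40},{"rot":[0,-1.047,0],"linear":[-0.0133,0,-0.0096],"grip":40},{"rot":[0,-1.047,0],"linear":[-0.0133,0,-0.0096],"grip":40}]'
python3 - <<'E'
from h import *
o=robot.get_obs();print(o["finger_gap"],o["wrist_force"])
p=robot.capture("side");save(p,"s2.png",(190,230,350,350),5)
E
```

```text
time: 7.35
tcp_pos: [0.5052, -0.2942, 0.0091]
eef_rot: [[0.85, 0.2, -0.488], [0.174, -0.98, -0.098], [-0.498, -0.002, -0.867]]
wrist_force: [-0.1, -0.7, -1.4]
finger_gap: 0.0551
0.05513487195965604 [-0.07725504 -0.66480432 -1.43475158]
```

View pics/s2.png

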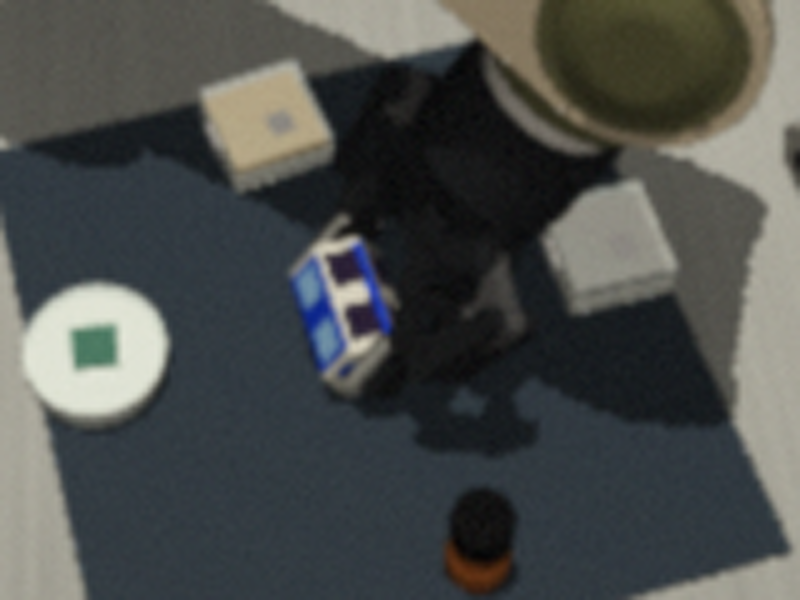

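```bash
python3 -m jog '[{"rot":[0,0,0],"linear":[0.0003,0,0.0005],"grip":40},{"rot":[0,0,0],"linear":[0.0005,0,0.0009],"grip":40},{"rot":[0,0,0],"linear":[0.0005,0,0.0009],"grip":40}]'; python3 -m jog '[{"rot":[0,0,0],"linear":[0.0003,0,0.0005],"grip":40},{"rot":[0,0,0],"linear":[0.0005,0,0.0009],"grip":40},{"rot":[0,0,0],"linear":[0.0005,0,0.0009],"grip":40}]'
```

```text
time: 7.7
tcp_pos: [0.5053, -0.2942, 0.0085]
eef_rot: [[0.85, 0.2, -0.487], [0.174, -0.98, -0.099], [-0.497, -0.001, -0.868]]
wrist_force: [0.3, 0.4, 1.0]
finger_gap: 0.0554
time: 8.0
tcp_pos: [0.5054, -0.2942, 0.0085]
eef_rot: [[0.85, 0.2, -0.488], [0.174, -0.98, -0.099], [-0.498, -0.001, -0.867]]
wrist_force: [-1.0, 1.2, 10.0]
finger_gap: 0.0551
```

```bash
python3 - <<'E'
from h import *
c=[.5132,-.2926,.0219]
for l,b in [(-30,.075),(0,.075),(30,.075),(30,-.016)]:
    R,p=pose(c,[.2,-.98],l,b);print(l,b,*delta(R,p))
E
```

```text
-30 0.075 [-0.0006 -0.0027  0.0004] [ 0.0005 -0.0001 -0.0906]
0 0.075 [-7.000e-04  5.209e-01  2.000e-04] [-0.0371 -0.0001 -0.0807]
30 0.075 [-7.0000e-04  1.0445e+00  1.0000e-04] [-0.0646 -0.0001 -0.0533]
30 -0.016 [-7.0000e-04  1.0445e+00  1.0000e-04] [ 0.0141 -0.     -0.0076]
```

```bash
python3 -m jog '[{"rot":[0,0,0],"linear":[0,0,0],"grip":100},{"rot":[0,0,0],"linear":[0,0,0],"grip":100},{"rot":[0,0,0],"linear":[0,0,0],"grip":100},{"rot":[0,0,0],"linear":[0,0,0],"grip":100},{"rot":[0,0,0],"linear":[0,0,-0.03],"grip":100},{"rot":[0,0,0],"linear":[0,0,-0.06],"grip":100},{"rot":[0,0.12,0],"linear":[0,0,-0.09],"grip":100},{"rot":[0,0.26,0],"linear":[-0.018,0,-0.088],"grip":100},{"rot":[0,0.4,0],"linear":[-0.028,0,-0.085],"grip":100},{"rot":[0,0.52,0],"linear":[-0.037,0,-0.081],"grip":100},{"rot":[0,0.66,0],"linear":[-0.046,0,-0.076],"grip":100},{"rot":[0,0.8,0],"linear":[-0.053,0,-0.069],"grip":100},{"rot":[0,0.94,0],"linear":[-0.06,0,-0.06],"grip":100},{"rot":[0,1.0445,0],"linear":[-0.0646,0,-0.0533],"grip":100},{"rot":[0,1.0445,0],"linear":[-0.0646,0,-0.0533],"grip":100},{"rot":[0,1.0445,0],"linear":[-0.0646,0,-0.0533],"grip":100}]'
python3 - <<'E'
from h import *
np.set_printoptions(precision=4,suppress=True)
p=robot.capture("wrist");C=cloud(p);save(p,"w4.png",(130,60,390,300),2)
q=robot.regions_of("hexbar",p)[0];P=C[q["mask"]&(p["depth"]>0)];T=P[P[:,2]>P[:,2].max()-.006]
print(q["confidence"],P[:,2].max(),cv2.minAreaRect((T[:,:2]*1000).astype(np.float32)))
for l,b in [(30,-.016)]:
    R,t=pose([.5132,-.2926,.0219],[.2,-.98],l,b);print(l,b,*delta(R,t))
p=robot.capture("scene");C=cloud(p)
# tray: panel top points and base points
m=robot.regions_of("tray",p)[0]["mask"]&(p["depth"]>0);P=C[m]
for lo,hi in [(.07,.09),(.048,.063),(.02,.03)]:
    T=P[(P[:,2]>lo)&(P[:,2]<hi)];print(lo,len(T),np.median(T,0),cv2.minAreaRect((T[:,:2]*1000).astype(np.float32)))
save(p,"s4.png",(210,180,370,300),5)
E
```

```text
time: 9.6
tcp_pos: [0.4759, -0.3006, 0.0855]
eef_rot: [[0.85, 0.199, 0.488], [0.171, -0.98, 0.101], [0.498, -0.002, -0.867]]
wrist_force: [-0.1, 0.3, -0.0]
finger_gap: 0.0856
0.86 0.0415717063697392 ((512.2718505859375, -293.5587158203125), (26.63285255432129, 56.1137809753418), 11.713556289672852)
30 -0.016 [-0.0011  0.0013  0.0005] [ 0.0002 -0.0001  0.0899]
0.07 270 [0.5866 0.0709 0.0768] ((581.5031127929688, 69.01065826416016), (197.9248046875, 9.887738227844238), 1.2796013355255127)
0.048 368 [0.5916 0.0509 0.0562] ((581.5654296875, 49.360145568847656), (198.45338439941406, 50.15687561035156), 0.5680287480354309)
0.02 3858 [0.5835 0.1713 0.0259] ((581.4507446289062, 141.4710693359375), (192.04563903808594, 243.0990447998047), 1.31039559841156)
```

View pics/w4.png

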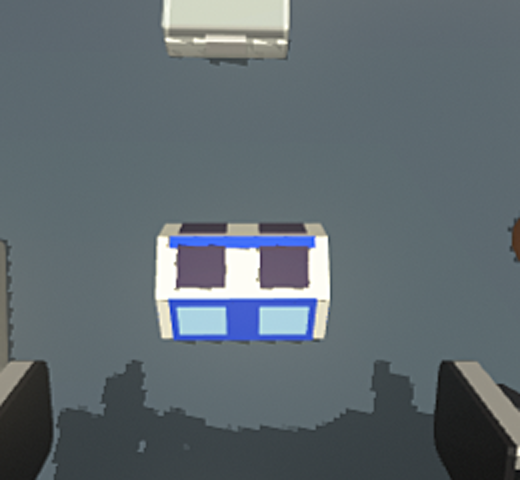

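View pics/s4.png

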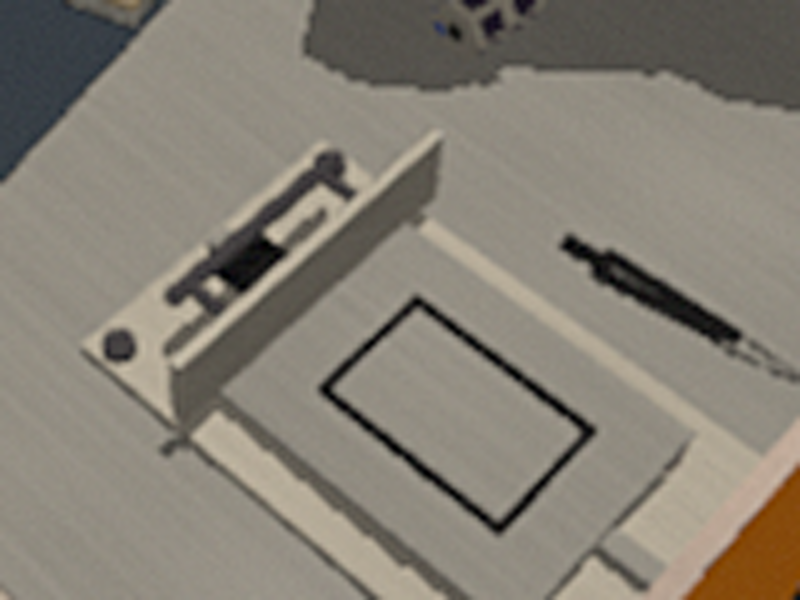

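```bash
python3 -m jog '[{"rot":[0,0,0],"linear":[0,0,0.03],"grip":100},{"rot":[0,0,0],"linear":[0,0,0.055],"grip":100},{"rot":[0,0,0],"linear":[0,0,0.075],"grip":100},{"rot":[0,0,0],"linear":[0,0,0.09],"grip":100},{"rot":[0,0,0],"linear":[0,0,0.09],"grip":100},{"rot":[0,0,0],"linear":[0,0,0.09],"grip":50},{"rot":[0,0,0],"linear":[0,0,0.09],"grip":40},{"rot":[0,0,0],"linear":[0,0,0.09],"grip":40},{"rot":[0,0,0],"linear":[0,0,0.09],"grip":40},{"rot":[0,0,0],"linear":[0,0,0.09],"grip":40},{"rot":[0,0,0],"linear":[0,0,0.09],"grip":40},{"rot":[0,0,0],"linear":[0,0,0.09],"grip":40},{"rot":[0,0,0],"linear":[0,0,0.09],"grip":40}]' 60
python3 - <<'E'
from h import *
np.set_printoptions(precision=4,suppress=True)
p=robot.capture("scene");f=192/np.tan(np.radians(p["vfov"])/2);T=np.array(p["world_from_camera"])
def onz(c,r,z):
    d=T[:3,:3]@np.array([(c-p["cx"])/f,(r-p["cy"])/f,1]);return T[:3,3]+d*(z-T[2,3])/d[2]
for a,b,z in [(418,297,.03),(592,432,.03),(500,530,.03),(323,388,.03),(340,160,.053),(175,295,.053)]: print(onz(210+a/5,180+b/5,z))
d=[.022,-1.]
o=robot.get_obs()
R,t=pose([.513,-.293,.11],[.2,-.98],30,-.016);print("lift",*delta(R,t))
for l in (0,-30):
  R,t=pose([.5785,.168,.11],d,l,-.016);print("over",l,*delta(R,t))
R,t=pose([.5785,.168,.0480],d,-30,-.016);print("down",t,*delta(R,t))
E
```

```text
time: 11.1
tcp_pos: [0.5205, -0.2915, 0.0086]
eef_rot: [[0.848, 0.2, 0.491], [0.173, -0.98, 0.1], [0.501, -0.0, -0.866]]
wrist_force: [-2.7, 1.1, 7.0]
finger_gap: 0.0555
[0.5396 0.1118 0.03  ]
[0.54   0.2269 0.03  ]
[0.6133 0.2285 0.03  ]
[0.6147 0.1138 0.03  ]
[0.5148 0.0324 0.053 ]
[0.638  0.0314 0.053 ]
lift [-0.0003 -0.001  -0.0002] [ 0.0441 -0.     -0.0756]
over 0 [-0.0474 -0.5232  0.1751] [ 0.1714 -0.4386  0.0007]
over -30 [-0.0004 -1.0453  0.1878] [ 0.1657 -0.44   -0.0051]
down [0.5705 0.1678 0.0341] [-0.0004 -1.0453  0.1878] [ 0.1346 -0.44    0.0486]
```

```bash
python3 -m jog '[{"rot":[0,0,0],"linear":[0.018,0,-0.031],"grip":40},{"rot":[0,0,0],"linear":[0.036,0,-0.062],"grip":40},{"rot":[0,0,0],"linear":[0.054,0,-0.093],"grip":40},{"rot":[0,-0.1,0.018],"linear":[0.066,-0.04,-0.086],"grip":40},{"rot":[0,-0.2,0.036],"linear":[0.078,-0.08,-0.08],"grip":40},{"rot":[0,-0.3,0.054],"linear":[0.09,-0.12,-0.073],"grip":40},{"rot":[0,-0.4,0.072],"linear":[0.102,-0.16,-0.067],"grip":40},{"rot":[0,-0.5,0.09],"linear":[0.114,-0.2,-0.06],"grip":40},{"rot":[0,-0.6,0.108],"linear":[0.126,-0.24,-0.054],"grip":40},{"rot":[0,-0.7,0.126],"linear":[0.136,-0.28,-0.048],"grip":40},{"rot":[0,-0.8,0.144],"linear":[0.146,-0.32,-0.042],"grip":40},{"rot":[0,-0.9,0.162],"linear":[0.156,-0.36,-0.035],"grip":40},{"rot":[0,-1.0,0.18],"linear":[0.166,-0.4,-0.028],"grip":40},{"rot":[0,-1.046,0.1878],"linear":[0.176,-0.44,-0.022],"grip":40},{"rot":[0,-1.046,0.1878],"linear":[0.176,-0.44,-0.022],"grip":40},{"rot":[0,-1.046,0.1878],"linear":[0.176,-0.44,-0.022],"grip":40},{"rot":[0,-1.046,0.1878],"linear":[0.176,-0.44,-0.022],"grip":40},{"rot":[0,-1.046,0.1878],"linear":[0.176,-0.44,-0.022],"grip":40}]'
python3 - <<'E'
from h import *
R,t=pose([.578,.169,.0480],[.022,-1],-30,-.016);print("down",t,*delta(R,t))
E
```

```text
time: 12.95
tcp_pos: [0.571, 0.1671, 0.1157]
eef_rot: [[0.865, 0.02, -0.501], [0.018, -1.0, -0.009], [-0.501, -0.001, -0.865]]
wrist_force: [1.0, 0.2, -1.5]
finger_gap: 0.055
down [0.57000194 0.16882404 0.03414359] [-0.0019  0.0013 -0.0008] [ 0.0401 -0.0017  0.0711]
```

```bash
python3 -m jog '[{"rot":[0,0,0],"linear":[0.012,0,0.021],"grip":40},{"rot":[0,0,0],"linear":[0.022,-0.001,0.039],"grip":40},{"rot":[0,0,0],"linear":[0.031,-0.0017,0.055],"grip":40},{"rot":[0,0,0],"linear":[0.037,-0.0017,0.066],"grip":40},{"rot":[0,0,0],"linear":[0.0401,-0.0017,0.0711],"grip":40},{"rot":[0,0,0],"linear":[0.0401,-0.0017,0.0711],"grip":40},{"rot":[0,0,0],"linear":[0.0401,-0.0017,0.0711],"grip":40}]'
python3 -m jog '[{"rot":[0,0,0],"linear":[0.0004,0,0.0007],"grip":40},{"rot":[0,0,0],"linear":[0.0008,0,0.0014],"grip":40},{"rot":[0,0,0],"linear":[0.0008,0,0.0014],"grip":40}]'
python3 - <<'E'
from h import *
p=robot.capture("side");save(p,"s5.png",(200,100,340,220),5)
E
```

```text
time: 13.65
tcp_pos: [0.5703, 0.1699, 0.0345]
eef_rot: [[0.865, 0.022, -0.501], [0.02, -1.0, -0.01], [-0.501, -0.002, -0.866]]
wrist_force: [0.5, 0.3, -2.0]
finger_gap: 0.0552
time: 13.95
tcp_pos: [0.5699, 0.17, 0.0322]
eef_rot: [[0.865, 0.022, -0.501], [0.02, -1.0, -0.01], [-0.501, -0.001, -0.865]]
wrist_force: [-0.6, 0.5, -1.9]
finger_gap: 0.055
```

View pics/s5.png

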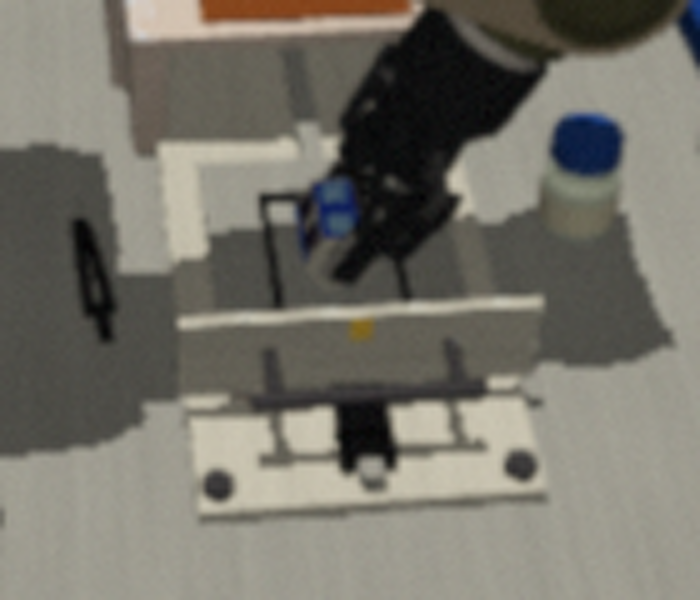

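Blue face on top, inside the bay (holder at crop ~(335,220), ribs around 265–410). Touch down and release.

```bash
python3 -m jog '[{"rot":[0,0,0],"linear":[0.0003,0,0.0005],"grip":40},{"rot":[0,0,0],"linear":[0.0004,0,0.0007],"grip":40},{"rot":[0,0,0],"linear":[0.0004,0,0.0007],"grip":40}]'
python3 -m jog '[{"rot":[0,0,0],"linear":[0.0002,0,0.0003],"grip":40},{"rot":[0,0,0],"linear":[0.0003,0,0.0005],"grip":40}]'
```

```text
time: 14.3
tcp_pos: [0.5699, 0.17, 0.0313]
eef_rot: [[0.865, 0.022, -0.502], [0.02, -1.0, -0.01], [-0.502, -0.001, -0.865]]
wrist_force: [0.1, 0.8, -0.2]
finger_gap: 0.0547
time: 14.5
tcp_pos: [0.5699, 0.17, 0.0313]
eef_rot: [[0.865, 0.022, -0.502], [0.02, -1.0, -0.01], [-0.502, -0.001, -0.865]]
wrist_force: [-0.8, 0.5, 5.9]
finger_gap: 0.0552
```

```bash
python3 -m jog '[{"rot":[0,0,0],"linear":[0,0,0],"grip":76},{"rot":[0,0,0],"linear":[0,0,0],"grip":76},{"rot":[0,0,0],"linear":[0,0,0],"grip":76},{"rot":[0,0,0],"linear":[0,0,0],"grip":76},{"rot":[0,0,0],"linear":[0,0,-0.02],"grip":76},{"rot":[0,0,0],"linear":[0,0,-0.05],"grip":76},{"rot":[0,0,0],"linear":[0,0,-0.09],"grip":76},{"rot":[0,0.13,0],"linear":[-0.01,0,-0.13],"grip":76},{"rot":[0,0.26,0],"linear":[-0.04,0.04,-0.16],"grip":76},{"rot":[0,0.39,0],"linear":[-0.07,0.08,-0.19],"grip":76},{"rot":[0,0.523,0],"linear":[-0.1,0.1,-0.2],"grip":76},{"rot":[0,0.523,0],"linear":[-0.11,0.1,-0.2],"grip":76},{"rot":[0,0.523,0],"linear":[-0.11,0.1,-0.2],"grip":76},{"rot":[0,0.523,0],"linear":[-0.11,0.1,-0.2],"grip":76}]'
python3 - <<'E'
from h import *
np.set_printoptions(precision=4,suppress=True)
p=robot.capture("wrist");C=cloud(p);save(p,"w6.png",s=1.5)
for k in ["hexbar","tray","uv_unit"]:
  for q in robot.regions_of(k,p)[:1]:
    P=C[q["mask"]&(p["depth"]>0)];print(k,q["confidence"],np.round(q["at"]),P[:,2].max())
    if k=="hexbar": T=P[P[:,2]>P[:,2].max()-.006];print(cv2.minAreaRect((T[:,:2]*1000).astype(np.float32)))
    if k=="tray":
      for lo,hi in [(.073,.09),(.048,.063)]:
        T=P[(P[:,2]>lo)&(P[:,2]<hi)]
        if len(T): print(lo,len(T),np.median(T,0),T.min(0),T.max(0),cv2.minAreaRect((T[:,:2]*1000).astype(np.float32)))
E
```

```text
time: 15.9
tcp_pos: [0.5777, 0.0703, 0.2577]
eef_rot: [[1.0, 0.022, -0.004], [0.022, -1.0, 0.002], [-0.004, -0.002, -1.0]]
wrist_force: [0.3, 0.0, -1.2]
finger_gap: 0.0648
hexbar 0.91 [161. 161.] 0.06456755921325413
((577.2940673828125, 168.99403381347656), (27.371511459350586, 56.68573760986328), 1.3122975826263428)
tray 0.65 [192. 151.] 0.07917189220590926
0.073 1482 [0.5929 0.0679 0.077 ] [0.4798 0.0624 0.0737] [0.6775 0.0733 0.0792] ((578.6133422851562, 67.29835510253906), (197.7074737548828, 7.75663948059082), 1.2719758749008179)
0.048 1460 [0.5865 0.0303 0.0561] [0.5158 0.022  0.0513] [0.6435 0.0642 0.0593] ((579.3877563476562, 42.96558380126953), (127.73558807373047, 40.5158805847168), 1.0309189558029175)
uv_unit 0.85 [ 69. 150.] 0.09154663774379695
```

View pics/w6.png

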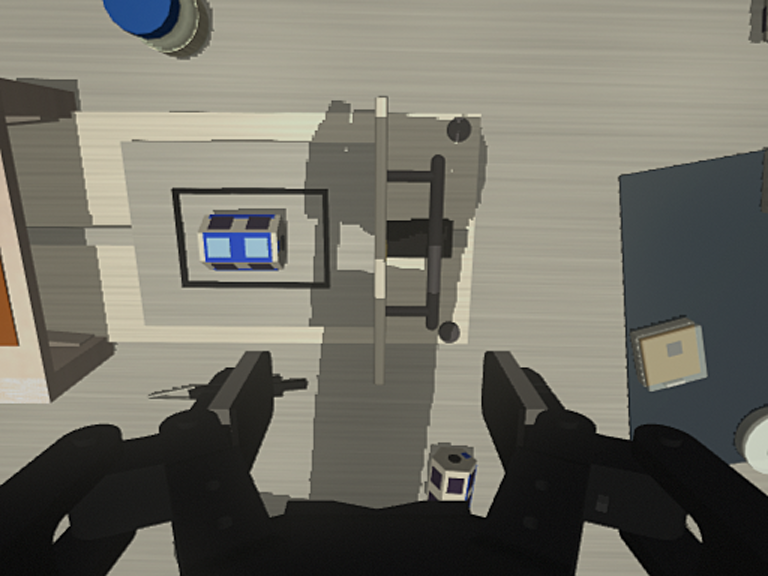

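```bash
python3 -m jog '[{"rot":[0,0,0],"linear":[0.001,0.03,0],"grip":0},{"rot":[0,0,0],"linear":[0.001,0.06,0.01],"grip":0},{"rot":[0,0,0],"linear":[0.0013,0.0904,0.04],"grip":0},{"rot":[0,0,0],"linear":[0.0013,0.0904,0.08],"grip":0},{"rot":[0,0,0],"linear":[0.0013,0.0904,0.12],"grip":0},{"rot":[0,0,0],"linear":[0.0013,0.0904,0.16],"grip":0},{"rot":[0,0,0],"linear":[0.0013,0.0904,0.19],"grip":0},{"rot":[0,0,0],"linear":[0.0013,0.0904,0.21],"grip":0},{"rot":[0,0,0],"linear":[0.0013,0.0904,0.22],"grip":0},{"rot":[0,0,0],"linear":[0.0013,0.0904,0.22],"grip":0},{"rot":[0,0,0],"linear":[0.0013,0.0904,0.22],"grip":0}]'
python3 -m jog '[{"rot":[0,0,0],"linear":[0,-0.007,0],"grip":0},{"rot":[0,0,0],"linear":[0,-0.014,0],"grip":0},{"rot":[0,0,0],"linear":[0,-0.02,0],"grip":0},{"rot":[0,0,0],"linear":[0,-0.026,0],"grip":0},{"rot":[0,0,0],"linear":[0,-0.032,0],"grip":0},{"rot":[0,0,0],"linear":[0,-0.036,0],"grip":0},{"rot":[0,0,0],"linear":[0,-0.04,0],"grip":0},{"rot":[0,0,0],"linear":[0,-0.044,0],"grip":0},{"rot":[0,0,0],"linear":[0,-0.048,0],"grip":0},{"rot":[0,0,0],"linear":[0,-0.052,0],"grip":0}]'
```

```text
time: 17.2
tcp_pos: [0.5806, -0.0202, 0.0391]
eef_rot: [[1.0, 0.022, -0.002], [0.022, -1.0, 0.001], [-0.002, -0.001, -1.0]]
wrist_force: [0.7, 1.5, -0.6]
finger_gap: 0.0003
time: 18.2
tcp_pos: [0.5789, 0.0319, 0.0387]
eef_rot: [[1.0, 0.022, -0.002], [0.022, -1.0, 0.001], [-0.002, -0.001, -1.0]]
wrist_force: [-0.3, -2.3, 1.9]
finger_gap: 0.0
```

```bash
python3 -m jog '[{"rot":[0,0,0],"linear":[0,-0.006,0],"grip":0},{"rot":[0,0,0],"linear":[0,-0.012,0],"grip":0},{"rot":[0,0,0],"linear":[0,-0.018,0],"grip":0},{"rot":[0,0,0],"linear":[0,-0.024,0],"grip":0},{"rot":[0,0,0],"linear":[0,-0.03,0],"grip":0},{"rot":[0,0,0],"linear":[0,-0.036,0],"grip":0},{"rot":[0,0,0],"linear":[0,-0.042,0],"grip":0},{"rot":[0,0,0],"linear":[0,-0.048,0],"grip":0},{"rot":[0,0,0],"linear":[0,-0.054,0],"grip":0},{"rot":[0,0,0],"linear":[0,-0.06,0],"grip":0}]'
python3 - <<'E'
from h import *
np.set_printoptions(precision=4,suppress=True)
p=robot.capture("scene");C=cloud(p);save(p,"s7.png",(210,160,410,310),4)
q=robot.regions_of("tray",p)[0];P=C[q["mask"]&(p["depth"]>0)]
T=P[(P[:,2]>.073)&(P[:,2]<.09)];print(T.min(0),T.max(0),cv2.minAreaRect((T[:,:2]*1000).astype(np.float32)))
q=robot.regions_of("uv_unit",p)[0];P=C[q["mask"]&(p["depth"]>0)]
T=P[(P[:,2]>.08)&(P[:,2]<.093)];print(len(T),np.percentile(T,[1,50,99],axis=0))
E
```

```text
time: 19.2
tcp_pos: [0.5774, 0.0923, 0.0386]
eef_rot: [[1.0, 0.022, -0.003], [0.022, -1.0, 0.001], [-0.003, -0.001, -1.0]]
wrist_force: [-1.2, -3.2, 2.8]
finger_gap: 0.0002
[0.48   0.1457 0.0732] [0.6784 0.3086 0.0894] ((577.9383544921875, 227.32025146484375), (198.50839233398438, 161.3172149658203), 0.9505782127380371)
2552 [[0.4687 0.3075 0.082 ]
 [0.6    0.3382 0.0886]
 [0.6942 0.4657 0.0923]]
```

View pics/s7.png

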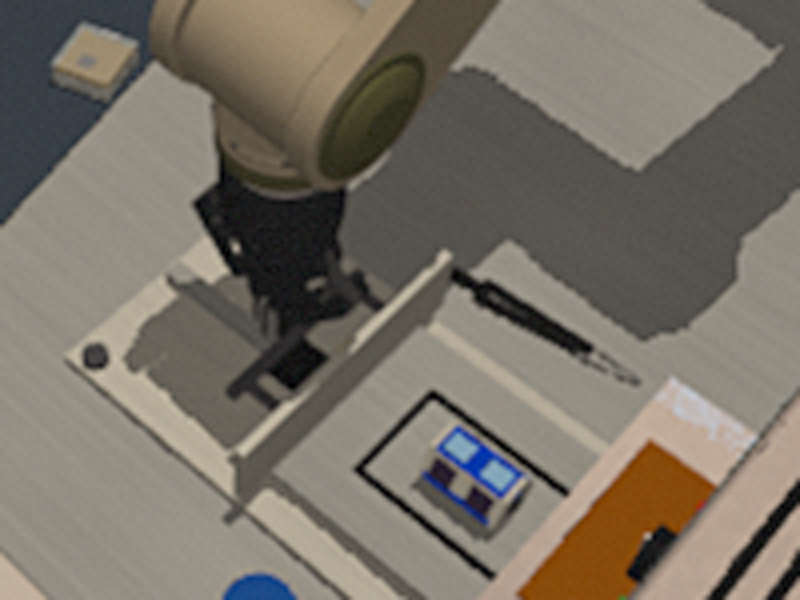

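```bash
python3 -m jog '[{"rot":[0,0,0],"linear":[0,-0.006,0],"grip":0},{"rot":[0,0,0],"linear":[0,-0.012,0],"grip":0},{"rot":[0,0,0],"linear":[0,-0.018,0],"grip":0},{"rot":[0,0,0],"linear":[0,-0.024,0],"grip":0},{"rot":[0,0,0],"linear":[0,-0.03,0],"grip":0},{"rot":[0,0,0],"linear":[0,-0.036,0],"grip":0},{"rot":[0,0,0],"linear":[0,-0.042,0],"grip":0},{"rot":[0,0,0],"linear":[0,-0.048,0],"grip":0},{"rot":[0,0,0],"linear":[0,-0.054,0],"grip":0},{"rot":[0,0,0],"linear":[0,-0.06,0],"grip":0}]'
python3 -m jog '[{"rot":[0,0,0],"linear":[0,-0.006,0],"grip":0},{"rot":[0,0,0],"linear":[0,-0.012,0],"grip":0},{"rot":[0,0,0],"linear":[0,-0.018,0],"grip":0},{"rot":[0,0,0],"linear":[0,-0.024,0],"grip":0},{"rot":[0,0,0],"linear":[0,-0.03,0],"grip":0},{"rot":[0,0,0],"linear":[0,-0.036,0],"grip":0},{"rot":[0,0,0],"linear":[0,-0.042,0],"grip":0},{"rot":[0,0,0],"linear":[0,-0.048,0],"grip":0},{"rot":[0,0,0],"linear":[0,-0.054,0],"grip":0},{"rot":[0,0,0],"linear":[0,-0.06,0],"grip":0}]'
python3 - <<'E'
from h import *
np.set_printoptions(precision=4,suppress=True)
p=robot.capture("scene");C=cloud(p);save(p,"s8.png",(210,160,410,310),4)
P=C[p["depth"]>0]
T=P[(P[:,2]>.073)&(P[:,2]<.082)&(P[:,1]>.2)&(P[:,1]<.31)&(P[:,0]>.47)&(P[:,0]<.69)]
for a in np.arange(.48,.68,.02):
    S=T[(T[:,0]>a)&(T[:,0]<a+.02)]
    if len(S):print(round(a,2),np.percentile(S[:,1],[2,50,98]))
T=P[(P[:,2]>.083)&(P[:,2]<.092)&(P[:,1]>.25)&(P[:,1]<.36)&(P[:,0]>.47)&(P[:,0]<.69)]
for a in np.arange(.48,.68,.02):
    S=T[(T[:,0]>a)&(T[:,0]<a+.02)]
    if len(S):print(round(a,2),np.percentile(S[:,1],[0,2,50]))
E
```

```text
time: 20.35
tcp_pos: [0.5761, 0.1522, 0.0387]
eef_rot: [[1.0, 0.022, -0.003], [0.022, -1.0, 0.001], [-0.003, -0.001, -1.0]]
wrist_force: [-0.2, -1.2, -1.5]
finger_gap: 0.0
time: 21.35
tcp_pos: [0.5749, 0.2122, 0.0389]
eef_rot: [[1.0, 0.022, -0.003], [0.022, -1.0, 0.001], [-0.003, -0.001, -1.0]]
wrist_force: [1.0, -2.2, -1.3]
finger_gap: -0.0001
0.48 [0.266  0.2699 0.2737]
0.5 [0.2654 0.2707 0.2739]
0.52 [0.2669 0.2709 0.2745]
0.54 [0.2667 0.2716 0.2745]
0.56 [0.2678 0.2715 0.2754]
0.58 [0.2054 0.2695 0.2752]
0.6 [0.2685 0.2724 0.2757]
0.62 [0.2677 0.2723 0.2761]
0.64 [0.2693 0.2729 0.2765]
0.66 [0.269  0.2733 0.2766]
0.68 [0.3094 0.3094 0.3094]
0.48 [0.3055 0.3067 0.3329]
0.5 [0.3058 0.3064 0.334 ]
0.52 [0.3062 0.3074 0.3336]
0.54 [0.3061 0.3073 0.3324]
0.56 [0.3068 0.3071 0.3307]
0.58 [0.3071 0.3079 0.3334]
0.6 [0.307  0.3085 0.3341]
0.62 [0.3076 0.3092 0.3344]
0.64 [0.3079 0.309  0.3347]
0.66 [0.3086 0.3092 0.3344]
0.68 [0.3091 0.3112 0.3355]
```

```bash
python3 -m jog '[{"rot":[0,0,0],"linear":[0,-0.005,0],"grip":0},{"rot":[0,0,0],"linear":[0,-0.01,0],"grip":0},{"rot":[0,0,0],"linear":[0,-0.015,0],"grip":0},{"rot":[0,0,0],"linear":[0,-0.02,0],"grip":0},{"rot":[0,0,0],"linear":[0,-0.024,0],"grip":0},{"rot":[0,0,0],"linear":[0,-0.027,0],"grip":0},{"rot":[0,0,0],"linear":[0,-0.029,0],"grip":0},{"rot":[0,0,0],"linear":[0,-0.029,0],"grip":0}]'
python3 -m jog '[{"rot":[0,0,0],"linear":[0,-0.0005,0],"grip":0},{"rot":[0,0,0],"linear":[0,-0.001,0],"grip":0},{"rot":[0,0,0],"linear":[0,-0.001,0],"grip":0}]'
python3 -m jog '[{"rot":[0,0,0],"linear":[0,-0.0005,0],"grip":0},{"rot":[0,0,0],"linear":[0,-0.001,0],"grip":0},{"rot":[0,0,0],"linear":[0,-0.001,0],"grip":0}]'
```

```text
time: 22.2
tcp_pos: [0.5742, 0.2411, 0.0389]
eef_rot: [[1.0, 0.022, -0.002], [0.022, -1.0, 0.002], [-0.002, -0.002, -1.0]]
wrist_force: [-0.5, -0.4, 0.4]
finger_gap: -0.0002
time: 22.5
tcp_pos: [0.5742, 0.2416, 0.0389]
eef_rot: [[1.0, 0.022, -0.003], [0.022, -1.0, 0.001], [-0.003, -0.001, -1.0]]
wrist_force: [1.9, -2.4, 0.6]
finger_gap: -0.0001
time: 22.8
tcp_pos: [0.5742, 0.2427, 0.0389]
eef_rot: [[1.0, 0.022, -0.003], [0.022, -1.0, 0.001], [-0.003, -0.001, -1.0]]
wrist_force: [0.6, -2.8, 0.2]
finger_gap: 0.0003
```

```bash
for i in 1 2 3 ; do :; done
python3 -m jog '[{"rot":[0,0,0],"linear":[0,-0.0005,0],"grip":0},{"rot":[0,0,0],"linear":[0,-0.001,0],"grip":0},{"rot":[0,0,0],"linear":[0,-0.001,0],"grip":0}]' | grep -E "tcp|force"
python3 -m jog '[{"rot":[0,0,0],"linear":[0,-0.0005,0],"grip":0},{"rot":[0,0,0],"linear":[0,-0.001,0],"grip":0},{"rot":[0,0,0],"linear":[0,-0.001,0],"grip":0}]' | grep -E "tcp|force"
python3 -m jog '[{"rot":[0,0,0],"linear":[0,-0.0005,0],"grip":0},{"rot":[0,0,0],"linear":[0,-0.001,0],"grip":0},{"rot":[0,0,0],"linear":[0,-0.001,0],"grip":0}]' | grep -E "tcp|force"
```

```text
tcp_pos: [0.5742, 0.2438, 0.0389]
wrist_force: [1.4, -2.4, 0.9]
tcp_pos: [0.5741, 0.2442, 0.0389]
wrist_force: [0.0, -5.0, 1.0]
tcp_pos: [0.5742, 0.2444, 0.0389]
wrist_force: [0.4, -10.0, 3.2]
```

```bash
python3 -m jog '[{"rot":[0,0,0],"linear":[0,-0.0005,0],"grip":0},{"rot":[0,0,0],"linear":[0,-0.001,0],"grip":0},{"rot":[0,0,0],"linear":[0,-0.001,0],"grip":0}]' | grep -E "tcp|force"
python3 -m jog '[{"rot":[0,0,0],"linear":[0,0.01,0],"grip":0},{"rot":[0,0,0],"linear":[0,0.03,0],"grip":0},{"rot":[0,0,0],"linear":[0,0.06,0],"grip":0},{"rot":[0,0,0],"linear":[0,0.07,-0.03],"grip":0},{"rot":[0,0,0],"linear":[0,0.08,-0.07],"grip":0},{"rot":[0,0,0],"linear":[0,0.1,-0.11],"grip":0},{"rot":[0,0,0],"linear":[-0.02,0.14,-0.15],"grip":0},{"rot":[0,0,0],"linear":[-0.05,0.18,-0.17],"grip":0},{"rot":[0,0,0],"linear":[-0.05,0.2,-0.17],"grip":0},{"rot":[0,0,0],"linear":[-0.05,0.2,-0.17],"grip":0},{"rot":[0,0,0],"linear":[-0.05,0.2,-0.17],"grip":0}]'
python3 - <<'E'
from h import *
np.set_printoptions(precision=4,suppress=True)
p=robot.capture("scene");C=cloud(p);P=C[p["depth"]>0]
T=P[(P[:,2]>.073)&(P[:,2]<.081)&(P[:,1]>.2)&(P[:,1]<.33)&(P[:,0]>.47)&(P[:,0]<.69)]
for a in np.arange(.48,.68,.04):
    S=T[(T[:,0]>a)&(T[:,0]<a+.04)]
    if len(S):print(round(a,2),len(S),np.percentile(S[:,1],[2,50,98]))
T=P[(P[:,2]>.084)&(P[:,2]<.092)&(P[:,1]>.25)&(P[:,1]<.36)&(P[:,0]>.47)&(P[:,0]<.69)]
for a in np.arange(.48,.68,.04):
    S=T[(T[:,0]>a)&(T[:,0]<a+.04)];print(round(a,2),np.percentile(S[:,1],[0,2,50]))
for n in ["scene","side"]:
    if n=="side":p=robot.capture(n);C=cloud(p)
    for k in ["box_a_mid","box_b_mid","dish_mid","vial_mid","jar_mid","tweezers_mid"]:
        for q in robot.regions_of(k,p)[:1]:
            m=q["mask"]&(p["depth"]>0);print(n,k,round(q["confidence"],2),np.median(C[m],0))
# gap: panel front face depth at mid-height from side view
P=C[p["depth"]>0];S=P[(P[:,2]>.02)&(P[:,2]<.07)&(P[:,1]>.28)&(P[:,1]<.32)&(P[:,0]>.48)&(P[:,0]<.67)]
if len(S)>50:print("front face fit",np.polyfit(S[:,0]-.575,S[:,1],1),len(S))
E
```

```text
tcp_pos: [0.5742, 0.2445, 0.0389]
wrist_force: [-0.7, -15.4, 3.5]
time: 25.1
tcp_pos: [0.5289, 0.0455, 0.2087]
eef_rot: [[1.0, 0.021, -0.002], [0.021, -1.0, 0.002], [-0.002, -0.002, -1.0]]
wrist_force: [-0.6, 0.3, 0.3]
finger_gap: 0.0001
0.48 37 [0.2978 0.3006 0.3033]
0.52 40 [0.2981 0.3011 0.3042]
0.56 39 [0.2992 0.302  0.3047]
0.6 45 [0.2996 0.3026 0.3053]
0.64 44 [0.3002 0.3034 0.3061]
0.68 16 [0.3108 0.3213 0.3286]
0.48 [0.3053 0.3066 0.3327]
0.52 [0.3061 0.3074 0.3324]
0.56 [0.3061 0.3076 0.3317]
0.6 [0.3068 0.3087 0.3341]
0.64 [0.3082 0.3091 0.3345]
0.68 [0.3093 0.3103 0.3347]
scene box_a_mid 0.58 [ 0.4891 -0.177   0.0232]
scene box_b_mid 0.59 [ 0.6376 -0.2566  0.0234]
scene dish_mid 0.83 [ 0.406  -0.2914  0.018 ]
scene vial_mid 0.43 [ 0.5597 -0.3953  0.035 ]
scene jar_mid 0.77 [0.744  0.2283 0.0658]
scene tweezers_mid 0.77 [0.4342 0.1965 0.0047]
side box_a_mid 0.62 [ 0.483  -0.1889  0.0254]
side box_b_mid 0.91 [ 0.6334 -0.2674  0.0256]
side dish_mid 0.73 [ 0.4004 -0.3024  0.0199]
side vial_mid 0.72 [ 0.5536 -0.4082  0.0448]
side jar_mid 0.7 [0.7328 0.2065 0.0425]
side tweezers_mid 0.59 [0.437  0.1862 0.0065]
front face fit [0.0162 0.298 ] 500
```

```bash
python3 - <<'E'
from h import *
np.set_printoptions(precision=4,suppress=True)
for n in ["side","scene"]:
    p=robot.capture(n);C=cloud(p);P=C[p["depth"]>0]
    for nm,zl,zh,xl,xh in [("panel",.03,.07,.49,.66),("unit above",.0805,.0865,.47,.69),("unit R side",.02,.075,.462,.474),("unit L side",.02,.075,.682,.692)]:
        S=P[(P[:,2]>zl)&(P[:,2]<zh)&(P[:,1]>.285)&(P[:,1]<.32)&(P[:,0]>xl)&(P[:,0]<xh)]
        if len(S)>10: print(n,nm,len(S),np.percentile(S[:,1],[5,25,50,75]),np.median(S[:,0]))
E
```

```text
side panel 384 [0.2939 0.297  0.2985 0.3   ] 0.5938707450950383
side unit above 110 [0.2972 0.3038 0.3065 0.3081] 0.588263414464002
side unit R side 34 [0.3005 0.3035 0.3051 0.3068] 0.4697661837098549
side unit L side 23 [0.3041 0.3068 0.3091 0.3105] 0.6843329481073566
scene panel 31 [0.2856 0.2875 0.2903 0.2919] 0.6223203792190748
scene unit above 99 [0.3027 0.309  0.3129 0.3157] 0.5987141120930451
scene unit L side 52 [0.3092 0.3114 0.3141 0.3173] 0.6854135049683125
```

```bash
python3 -c "
from bench import robot
print(robot.hand_in())"
```

```text
the job is handed in; nothing more can be done
None
```

I turned the holder (the one farthest right, on the mat) two flats by gripping its ends. It went into the bay blue face up, and I pushed the tray home with shut fingers on the middle of the bar. I handed the job in at about 25 s of the 67 s allowed; no verdict was given.

**Last checks:**
- **Holder:** after release it lay within about 2 mm of the middle of the bay, square to the tray and blue face up. I last saw it there with the tray about 150 mm from home; inside the unit it is out of sight, so its final position is not confirmed.
- **Tray:** it ran with 1–3 N, then stopped solid, with the force rising to 15 N over the last 0.3 mm. The panel looks parallel to the unit within about 0.01 rad.
- **Gap:** the side camera gives about 1 mm. Panel-top edges in the scene camera read 2–3 mm in front of the face. Its face readings (panel and unit about 15 mm apart or more after the 8 mm panel) disagreed, but I set them aside as sparse and oblique. The limit is 4 mm.
- **Bystanders:** they read within about 5 mm of where they started, which is camera noise. The arm is clear of everything.

**Failed check:** my last picture, taken just before the tray closed, could not be viewed because the 12-picture limit was reached. From there I relied on depth and force readings.

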